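Set out the shakers in reverse order

TASK

The customers stand across the counter, so move the four shakers (pepper mill included) from the white drip board into the wooden caddy in reverse order: the one now farthest left on the board, as the robot sees it, goes into the caddy's farthest-right bay, the next into the bay beside it, and so on to the last in the farthest-left bay. Leave one shaker standing upright on the floor of each bay, about in its middle, and never tip one over on the way.

Things in the scene. Friction and masses are not known exactly. Their poses are not given: they have to be found in the camera images.
- tall_mid (a point): Loose, the tall slim shaker: round stainless-steel dredger, the tallest of the four, 76 mm high, straight side 39 mm across up to 58 mm (a collar 42 mm across above it), domed lid with a few holes. About 0.2 kg. The point is on its upright axis, half-way up; z points up when it stands. It starts standing on its mat on the board.
- tub_mid (a point): Loose, the short wide shaker: round stainless-steel tub, the lowest and widest of the four, 64 mm high, 55 mm across (lid 56 mm), flat lid with many holes. About 0.2 kg. The point is on its upright axis, half-way up; z points up when it stands. It starts standing on its mat on the board.
- square_mid (a point): Loose, the square shaker: stainless steel, square in plan, 46 x 46 mm, 70 mm high, with slots in its lid; its x and y axes are square to its flat sides. About 0.2 kg. The point is on its upright axis, half-way up; z points up when it stands. It starts standing on its mat on the board.
- mill_mid (a point): Loose, the pepper mill: turned dark wood, 74 mm high, foot 52 mm across, straight waist 42 mm across from 15 to 52 mm above its underside, rounded head 48 mm across with a small steel knob. About 0.2 kg. The point is on its upright axis, half-way up; z points up when it stands. It starts standing on its mat on the board.
- mat_tall: One of the four alike black rubber mats fixed on the board, 68 mm across and 4 mm thick: the one under the tall slim shaker at the start. It stays where it is. Origin: centre of its underside, on the board's top.
- mat_tub: One of the four alike black rubber mats fixed on the board, 68 mm across and 4 mm thick: the one under the short wide shaker at the start. It stays where it is. Origin: centre of its underside, on the board's top.
- mat_square: One of the four alike black rubber mats fixed on the board, 68 mm across and 4 mm thick: the one under the square shaker at the start. It stays where it is. Origin: centre of its underside, on the board's top.
- mat_mill: One of the four alike black rubber mats fixed on the board, 68 mm across and 4 mm thick: the one under the pepper mill at the start. It stays where it is. Origin: centre of its underside, on the board's top.
- board: Fixed white drip board, 330 mm long (y), 90 deep (x), 10 thick; origin: centre of its underside, on the table. y runs about to the robot's left, x away from it, turned up to 0.12 rad. Mats in a row at x = 0, y = +114, +38, -38, -114 mm, in varying order. Board and caddy lie one behind the other, either one nearer; between them a knife and a ring, at most 20 mm high.
- caddy: Fixed low wooden caddy, 308 mm long (y), 80 deep (x), with four alike open bays in a row; origin: centre of its underside, on the table; y about to the robot's left, turned up to 0.12 rad. Bay centres at x = 0, y = +114, +38, -38, -114 mm; each bay 72 x 72 mm inside, its floor 4 mm above the table; walls and dividers 4 mm thick, tops 12 mm above the table.
Mind the look-alikes: they are no part of the job. What is shaped like the part that bears square_mid but green or red is not meant.

How it is judged:
By the outcome, as a careful person would: the job done as asked, in the order asked, and still so for the second after the job is handed in, with the robot touching nothing.
It also fails if it takes over 93 s, if anything falls off the work surface, if the arm or the gripper's body presses on something with over 40 N, if the wrist force passes 120 N, or if a joint passes its speed limit or range.

ROBOT

A 7-joint arm with a two-finger parallel gripper is mounted at the origin on the work surface. World frame = base frame: x ahead of the robot, y to its left, z up, the work surface at z = 0. Lengths are in m, angles in rad, forces in N, time in s.
With the tool pointing down it reaches from about 0.4 to 0.85 m from the base axis. Payload 10.4 kg.
Tool frame: the origin (TCP) lies at the very end of the fingers, on their centre line; the grasp point (between the pads) lies r.grasp_offset behind it (r.grasp_offset is the distance from the TCP to the grasp point, in m); z points along the fingers, y is the direction in which the jaws open and shut (so a half turn about z gives the same grasp; the last joint's range is limited). The gripper opens to 87 mm and grips with 3 to 60 N. Pads are 19 mm wide; open, the fingers measure 117 mm over their backs; the gripper's body (75 mm by 190 mm) begins 51 mm behind the grasp point.
Start: joints at [-1.359, 0.332, -0.065, 1.46, 0.022, 1.35, -0.088], TCP at [0.145, 0.608, 0.223] pointing down, gripper open.
Joint ranges: [-2.6, 2.6], [-0.5, 2.12], [-1.47, 1.34], [0.16, 2.42], [-1.27, 4.41], [0.06, 2.06], [-2.6, 2.6]. Speed limits (rad/s): [2.22, 2.22, 2.79, 2.79, 3.14, 3.14, 3.14].

INTERFACE

Orientations are given as a unit quaternion [x, y, z, w].
In Python, from bench import read_state, cams, job, r gives the robot as it stands. The module is installed in compiled form; this text tells all that it offers.
- The arm moves only by the tool arm_command, never from a script. Its argument "increments" is a list of rows, each an object of numbers: "gripper": the opening in per cent of the stroke, from 0 (shut) to 100 (fully open); "dx", "dy", "dz": the shift along the tool's x, y, z in m; "spin": the turn about the tool's z in degrees. In form: [{"gripper": .., "dx": .., "dy": .., "dz": .., "spin": ..}, ...]. A call has exactly 8 rows; each row shifts and turns the commanded pose from where the row before left it, along the tool's axes as they then stand; what a row does not reach is not made up. A row lasts 1/8 s, in which the tool goes at most 62.5 mm and 10.7 degrees, less where a joint would pass 70% of its speed; a pose out of reach is approached as far as the arm can. A call with a gripper value outside its range is refused whole. The fingers move at their own pace and stop on an object; "grip_force" is the grip in N (left out, the last holds). Time passes only in rows, so rows that do not move let the fingers close, or fill a call up. It gives the time, the measured TCP pose, the force and the opening at its end, in the units of the state.
- read_state(): the state, without advancing time (a new reading comes with each control period).
- cams.camera(name): name is "side" or "top"; returns the picture (480x640x3 uint8, red, green, blue); there is no depth.
- cams.camera_info(name): a dict with "K" (3x3 intrinsics, pixels), "k1" (the pictures are not rectified: a ray, as slopes to the right and down, at radius r is drawn at 1 + k1 r^2 times it, then the intrinsics apply), "rvec" (rotation vector, rad) and "tvec" (3), from world to camera coordinates, as OpenCV has them. Camera axes: x right, y down, z forward; pixel columns grow to the right and rows downward; lengths in m; the calibration is good to about 2 mm. A picture is of the moment at which its call begins. camera_info takes no time and is no camera call.
- job.close_job(): hands the job in, once; it reports no verdict.
The state is a dict: "time": time; "joint_positions": joint angles; "joint_vel": joint speeds; "joint_torque": joint torques, N m; "ee_pos": TCP position; "eef_rot": TCP orientation; "ft_force": force on the tool from outside, world axes, zero at the start; "torque": the same for the moment, N m; "width": finger opening in m.
Only numpy, scipy, OpenCV 4.12 (cv2) and the standard library are available. Lean on these libraries where they do the work, as an engineer would, in place of code of your own. Each camera call takes 0.05 s, during which the arm holds its last target.

## Working session

There is one attempt and no reset: what is moved stays moved. The work goes in short steps, Python scripts to look and compute and a tool call to move; the robot and the scene stay as the last step left them, time stands still between calls to the robot, and variables do not carry over. Pictures are saved under pics/ and viewed, and the job is handed in when it is done.

Besides the shell and the picture viewer there is one more tool, called after ">>>" as name([rows], argument=value, ...), one row to a line, values as JSON. arm_command: Moves the arm, as the interface text tells. Its arguments: {"type":"object","properties":{"increments":{"type":"array","items":{"type":"object","properties":{"gripper":{"type":"number"},"dx":{"type":"number"},"dy":{"type":"number"},"dz":{"type":"number"},"spin":{"type":"number"}}}},"grip_force":{"type":"number"}},"required":["increments"]}

```bash
mkdir -p pics
python3 - <<'E'
from bench import read_state,cams,job,r
import cv2
s=read_state()
for k in s: print(k,s[k])
print(r.grasp_offset)
for n in("side","top"):
    im=cams.camera(n); cv2.imwrite(f"pics/{n}0.png",im[:,:,::-1]); print(n,cams.camera_info(n))
E
```

```text
time 0.0
joint_positions [-1.35860455  0.33287392 -0.06468186  1.46096832  0.02162043  1.34990334
 -0.08850544]
joint_vel [-0.00056387 -0.00025496 -0.00024913  0.00134682 -0.00061826 -0.00081698
  0.00023758]
joint_torque [-2.01677867e-04 -6.23255610e+01  2.45528296e-02 -3.89894271e+01
 -6.13609655e-02  3.96267185e-02  1.36957065e-04]
ee_pos [0.14533115 0.60745588 0.22173974]
eef_rot [ 1.17124671e-01  9.93116952e-01 -7.27473038e-04 -3.81373905e-05]
ft_force [0.26514146 0.38666352 0.7297121 ]
torque [ 0.00930345 -0.03643592  0.01444692]
width 0.08685103289993651
0.0187
side {'K': array([[470.39986767,   0.        , 313.82590634],
       [  0.        , 470.39986767, 235.85492614],
       [  0.        ,   0.        ,   1.        ]]), 'k1': -0.0703727644424094, 'rvec': array([ 2.28402786, -0.49789824,  0.20330129]), 'tvec': array([-0.46519947,  0.17575588,  0.66685031])}
top {'K': array([[608.1502874 ,   0.        , 325.67440923],
       [  0.        , 608.1502874 , 235.07209442],
       [  0.        ,   0.        ,   1.        ]]), 'k1': -0.1054290902516446, 'rvec': array([ 2.15153827, -2.18707336,  0.10012708]), 'tvec': array([0.00987806, 0.51052529, 0.93362819])}
```

View pics/side0.png

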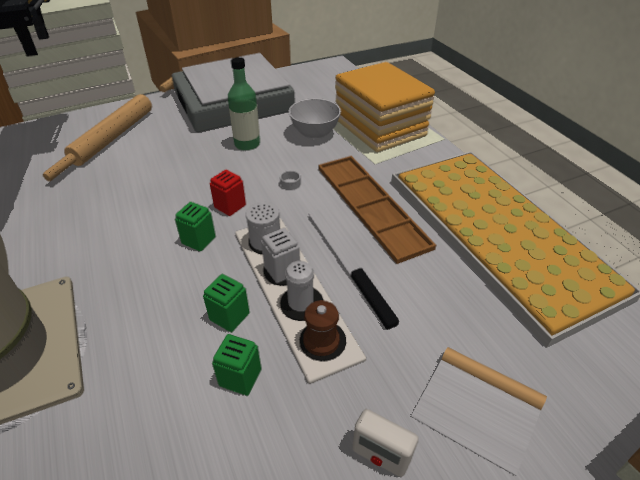

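View pics/top0.png

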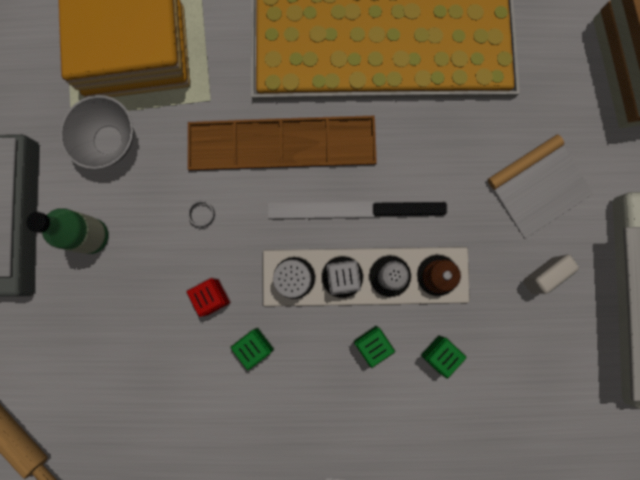

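The top view, with the robot looking up the image and its left at image left, shows the row from left to right: tub (293,278), square (343,277), tall (391,276), mill (440,275). The caddy is behind the board at about (282,144), and the knife and ring lie between them. Next I measure by fitting the board and caddy in both views.

Run:
```python
import cv2
t=cv2.imread("pics/top0.png"); s=cv2.imread("pics/side0.png")
cv2.imwrite("pics/t_z.png",cv2.resize(t[100:320,180:480],None,fx=2.66,fy=2.66,interpolation=cv2.INTER_CUBIC))
cv2.imwrite("pics/s_z.png",cv2.resize(s[150:385,220:440],None,fx=2.5,fy=2.5,interpolation=cv2.INTER_CUBIC))
```

```text
(no output)
```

View pics/t_z.png

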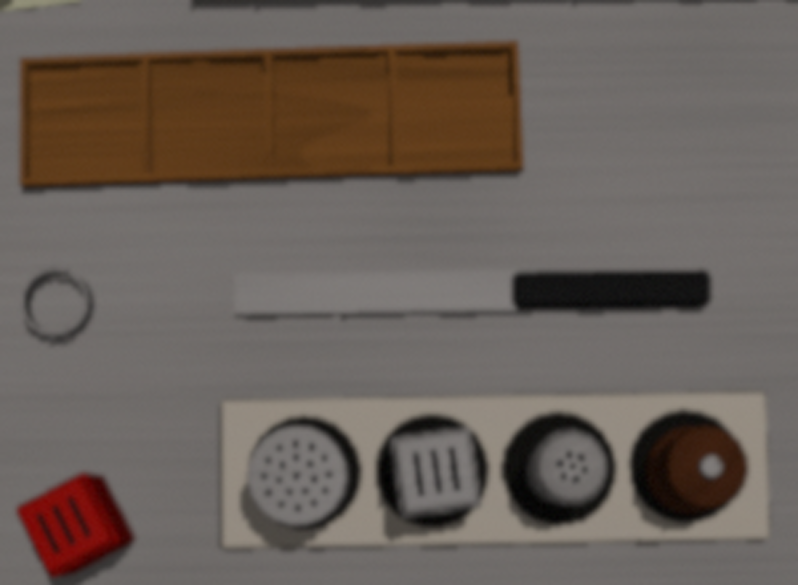

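View pics/s_z.png

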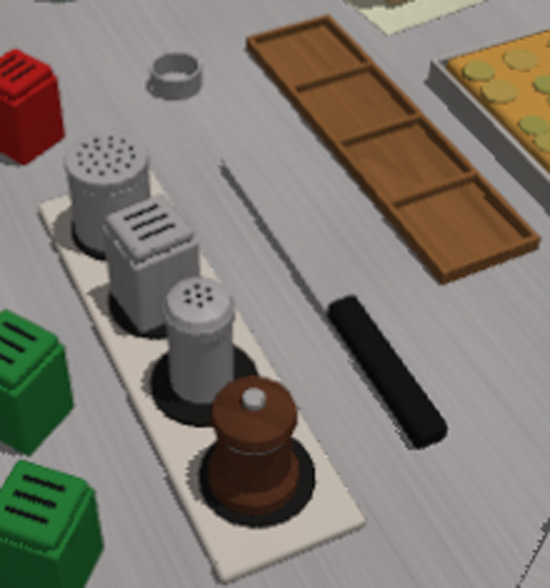

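```bash
cat > h.py <<'E'
import numpy as np, cv2
from bench import read_state,cams,job,r
from scipy.optimize import least_squares
I={n:cams.camera_info(n) for n in("side","top")}
def dist(n): return np.array([I[n]["k1"],0,0,0,0.])
def proj(n,X):
    return cv2.projectPoints(np.asarray(X,float).reshape(-1,1,3),I[n]["rvec"],I[n]["tvec"],I[n]["K"],dist(n))[0].reshape(-1,2)
def tri(ps,pt):
    u=[cv2.undistortPoints(np.asarray(p,float).reshape(-1,1,2),I[n]["K"],dist(n)).reshape(-1,2).T for n,p in(("side",ps),("top",pt))]
    P=[np.c_[cv2.Rodrigues(I[n]["rvec"])[0],I[n]["tvec"]] for n in("side","top")]
    X=cv2.triangulatePoints(P[0],P[1],u[0],u[1]); return (X[:3]/X[3]).T
def onplane(n,p,z):
    u=cv2.undistortPoints(np.asarray(p,float).reshape(-1,1,2),I[n]["K"],dist(n)).reshape(-1,2)
    R=cv2.Rodrigues(I[n]["rvec"])[0]; c=-R.T@I[n]["tvec"]; d=np.c_[u,np.ones(len(u))]@R
    return c+d*((z-c[2])/d[:,2])[:,None]
E
python3 - <<'E'
from h import *
np.set_printoptions(precision=4,suppress=True)
T=lambda p:(np.array(p,float)+.5)/2.66-.5+[180,100]
S=lambda p:(np.array(p,float)+.5)/2.5-.5+[220,150]
lt=T([(299,475),(435,471),(571,466),(711,466)]); ls=S([(107,160),(151,225),(199,296),(254,399)])
X=tri(ls,lt);print("lids tub sq tall mill\n",X, "\nresid",proj("top",X)-lt,proj("side",X)-ls)
bt=T([(221,402),(767,394),(769,540),(222,546)]);ct=T([(22,60),(516,42),(522,171),(23,187)])
cs=S([(248,40),(330,17),(538,238)]); bs=S([(40,207),(363,522)])
print("caddy tri FL,FR,NR",tri(S([(330,17),(538,238)]),ct[:2]), "NL",tri(S([(248,40)]),ct[3:]))
print("board NL, FR",tri(S([(40,207),(363,522),(222,573)]),bt[[3,1,2]]))
def fit(L,D,z,pt,sidx,ps):
    C=np.array([[D/2,L/2],[D/2,-L/2],[-D/2,-L/2],[-D/2,L/2]])
    def W(p):
        c,s=np.cos(p[2]),np.sin(p[2]); return np.c_[p[:2]+C@np.array([[c,s],[-s,c]]),np.full(4,z)]
    f=lambda p:np.r_[(proj("top",W(p))-pt).ravel(),(proj("side",W(p)[sidx])-ps).ravel()]
    o=least_squares(f,[.6,0,0]);return o.x,np.abs(o.fun).max()
B=fit(.33,.09,.01,bt,[3,1,2],S([(40,207),(363,522),(222,573)]));C=fit(.308,.08,.012,ct,[3,0,1],cs)
print("board",B,"caddy",C)
for nm,(p,_) in(("mats",B),("bays",C)):
    c,s=np.cos(p[2]),np.sin(p[2])
    for y in(.114,.038,-.038,-.114): print(nm,p[0]-s*y,p[1]+c*y)
E
```

```text
lids tub sq tall mill
 [[ 0.4418  0.0525  0.0718]
 [ 0.4432 -0.0237  0.0776]
 [ 0.4442 -0.0985  0.0861]
 [ 0.4427 -0.1766  0.0832]] 
resid [[-0.0678  0.2639]
 [ 0.0265 -0.0952]
 [-0.0218  0.073 ]
 [-0.0609  0.1917]] [[ 0.2414 -0.03  ]
 [-0.0935  0.0119]
 [ 0.0774 -0.0103]
 [ 0.2216 -0.031 ]]
caddy tri FL,FR,NR [[ 0.7041  0.2266  0.0048]
 [ 0.7076 -0.0801  0.0073]] NL [[0.6239 0.2246 0.0053]]
board NL, FR [[ 0.402   0.1036  0.0013]
 [ 0.4873 -0.2271  0.0064]
 [ 0.4006 -0.2247  0.0103]]
board (array([ 0.4446, -0.062 , -0.006 ]), np.float64(3.1906851082724472)) caddy (array([0.664 , 0.0708, 0.0126]), np.float64(2.2502494023908923))
mats 0.44531685057185566 0.0519822278141856
mats 0.44485716509040824 -0.024016381970850258
mats 0.44439747960896087 -0.1000149917558861
mats 0.44393779412751344 -0.17601360154092197
bays 0.6625200655212012 0.1847617288512291
bays 0.6634792393426742 0.10876778181871737
bays 0.6644384131641471 0.032773834786205616
bays 0.66539758698562 -0.04322011224630613
```

```bash
python3 - <<'E'
import cv2
t=cv2.imread("pics/top0.png"); s=cv2.imread("pics/side0.png")
a=cv2.resize(t[0:180,50:250],(400,360),interpolation=cv2.INTER_CUBIC)
b=cv2.resize(s[40:220,300:500],(400,360),interpolation=cv2.INTER_CUBIC)
cv2.imwrite("pics/st.png",cv2.hconcat([a,b]))
E
python3 - <<'E'
from h import *
T=lambda p:(np.array(p,float)+.5)/2.66-.5+[180,100]
q=onplane("top",T([(389,434),(476,428),(481,510),(397,516)]),.084)
print(q); d=q[0]-q[1]; e=q[3]-q[2]; print([np.degrees(np.arctan2(-v[0],v[1])) for v in(d,e)],[np.degrees(np.arctan2(v[1],v[0])) for v in(q[0]-q[3],q[1]-q[2])],q.mean(0))
E
```

```text
[[ 0.46377839  0.00156431  0.084     ]
 [ 0.4662993  -0.04664273  0.084     ]
 [ 0.42100331 -0.04846783  0.084     ]
 [ 0.41848081 -0.00211353  0.084     ]]
[np.float64(2.993470532592203), np.float64(3.114843918141041)] [np.float64(4.641832866075068), np.float64(2.307365530362565)] [ 0.44239045 -0.02391495  0.084     ]
```

View pics/st.png

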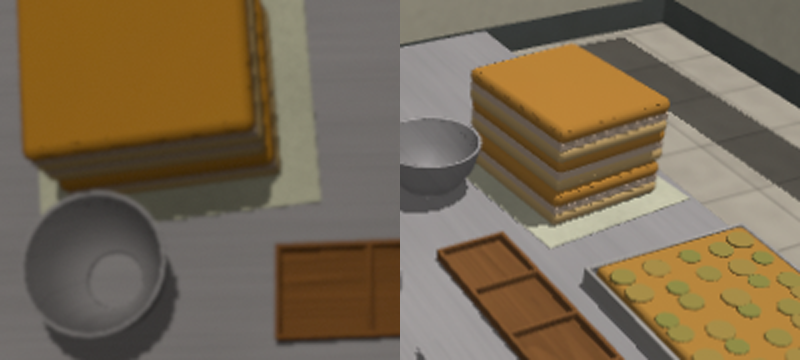

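Run:
```python
from h import *
print(tri([(376,108)],[(176,64)]), onplane("top",[(188,90),(255,95)],0.02))
```

```text
[[0.75879472 0.22314018 0.11170306]] [[0.75435086 0.22389261 0.02      ]
 [0.74282669 0.11324333 0.02      ]]
```

>>> arm_command([
  {"gripper":100,"spin":9.5},
  {"gripper":100,"spin":9.5},
  {"gripper":100,"spin":9.5},
  {"gripper":100,"spin":9.5},
  {"gripper":100,"spin":9.5},
  {"gripper":100,"spin":9.5},
  {"gripper":100,"spin":9.5},
  {"gripper":100,"spin":9.5},
], grip_force=20)

```text
validation failed for argument at $.in...
```

>>> arm_command([
  {"gripper":100,"dx":0,"dy":0,"dz":0,"spin":9.5},
  {"gripper":100,"dx":0,"dy":0,"dz":0,"spin":9.5},
  {"gripper":100,"dx":0,"dy":0,"dz":0,"spin":9.5},
  {"gripper":100,"dx":0,"dy":0,"dz":0,"spin":9.5},
  {"gripper":100,"dx":0,"dy":0,"dz":0,"spin":9.5},
  {"gripper":100,"dx":0,"dy":0,"dz":0,"spin":9.5},
  {"gripper":100,"dx":0,"dy":0,"dz":0,"spin":9.5},
  {"gripper":100,"dx":0,"dy":0,"dz":0,"spin":9.5},
], grip_force=20)

```text
time: 1.1
ee_pos: [0.1454, 0.6076, 0.2221]
eef_rot: [0.706, 0.709, -0.0, 0.0]
ft_force: [0.7, 0.2, -0.3]
width: 0.0871
```

>>> arm_command([
  {"gripper":100,"dx":-0.04,"dy":0.03,"dz":0,"spin":0},
  {"gripper":100,"dx":-0.05,"dy":0.03,"dz":0,"spin":0},
  {"gripper":100,"dx":-0.05,"dy":0.03,"dz":0,"spin":0},
  {"gripper":100,"dx":-0.05,"dy":0.03,"dz":0,"spin":0},
  {"gripper":100,"dx":-0.05,"dy":0.03,"dz":0,"spin":0},
  {"gripper":100,"dx":-0.05,"dy":0.03,"dz":0,"spin":0},
  {"gripper":100,"dx":-0.05,"dy":0.03,"dz":0,"spin":0},
  {"gripper":100,"dx":-0.05,"dy":0.03,"dz":0,"spin":0},
])

```text
time: 2.1
ee_pos: [0.3897, 0.2184, 0.2225]
eef_rot: [0.704, 0.711, 0.0, -0.0]
ft_force: [1.3, 0.8, 0.1]
width: 0.0871
```

>>> arm_command([
  {"gripper":100,"dx":-0.05,"dy":0.03,"dz":0.01,"spin":0},
  {"gripper":100,"dx":-0.05,"dy":0.018,"dz":0.02,"spin":0},
  {"gripper":100,"dx":-0.04,"dy":0.01,"dz":0.02,"spin":0},
  {"gripper":100,"dx":-0.025,"dy":0,"dz":0.02,"spin":0},
  {"gripper":100,"dx":0,"dy":0,"dz":0,"spin":0},
  {"gripper":100,"dx":0,"dy":0,"dz":0,"spin":0},
  {"gripper":100,"dx":0,"dy":0,"dz":0,"spin":0},
  {"gripper":100,"dx":0,"dy":0,"dz":0,"spin":0},
])

```text
time: 3.1
ee_pos: [0.4489, 0.0565, 0.1529]
eef_rot: [0.703, 0.711, 0.0, 0.0]
ft_force: [0.6, -0.9, -0.6]
width: 0.0866
```

>>> arm_command([
  {"gripper":100,"dx":-0.004,"dy":-0.005,"dz":0.01,"spin":0},
  {"gripper":100,"dx":0,"dy":0,"dz":0.02,"spin":0},
  {"gripper":100,"dx":0,"dy":0,"dz":0.025,"spin":0},
  {"gripper":100,"dx":0,"dy":0,"dz":0.025,"spin":0},
  {"gripper":100,"dx":0,"dy":0,"dz":0.02,"spin":0},
  {"gripper":100,"dx":0,"dy":0,"dz":0.015,"spin":0},
  {"gripper":100,"dx":0,"dy":0,"dz":0.009,"spin":0},
  {"gripper":100,"dx":0,"dy":0,"dz":0,"spin":0},
])

```text
time: 4.1
ee_pos: [0.4434, 0.0515, 0.0282]
eef_rot: [0.704, 0.71, -0.0, -0.0]
ft_force: [-0.5, -0.1, 0.0]
width: 0.0869
```

```bash
cat > snap.py <<'E'
import sys,cv2
from bench import cams,read_state
k=sys.argv[1]
for n,(a,b,c,d) in(("side",(120,400,200,480)),("top",(60,340,160,500))):
    if n in sys.argv[2:]:
        im=cams.camera(n)[a:b,c:d,::-1]; cv2.imwrite(f"pics/{n}{k}.png",cv2.resize(im,None,fx=2,fy=2,interpolation=cv2.INTER_CUBIC))
print(read_state()["ee_pos"],read_state()["width"],read_state()["ft_force"])
E
python3 snap.py 1 side
```

```text
[0.44381371 0.05164141 0.02866779] 0.08714335304057874 [ 0.38361355 -0.7133415  -0.02565383]
```

View pics/side1.png

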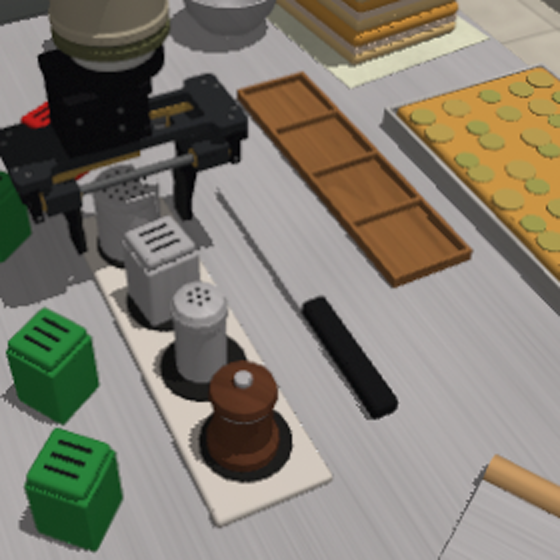

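The fingers straddle the tub, at (80,225) and (185,190) in the crop, and clear everything else. Closing.

>>> arm_command([
  {"gripper":40,"dx":0,"dy":0,"dz":0,"spin":0},
  {"gripper":30,"dx":0,"dy":0,"dz":0,"spin":0},
  {"gripper":30,"dx":0,"dy":0,"dz":0,"spin":0},
  {"gripper":30,"dx":0,"dy":0,"dz":0,"spin":0},
  {"gripper":30,"dx":0,"dy":0,"dz":0,"spin":0},
  {"gripper":30,"dx":0,"dy":0,"dz":0,"spin":0},
  {"gripper":30,"dx":0,"dy":0,"dz":0,"spin":0},
  {"gripper":30,"dx":0,"dy":0,"dz":0,"spin":0},
], grip_force=20)

```text
time: 5.15
ee_pos: [0.4434, 0.0517, 0.0285]
eef_rot: [0.704, 0.71, -0.0, -0.0]
ft_force: [-4.5, 0.0, 5.8]
width: 0.0554
```

>>> arm_command([
  {"gripper":30,"dx":0,"dy":0,"dz":-0.005,"spin":0},
  {"gripper":30,"dx":0,"dy":0,"dz":-0.015,"spin":0},
  {"gripper":30,"dx":0,"dy":0,"dz":-0.02,"spin":0},
  {"gripper":30,"dx":0,"dy":0,"dz":-0.02,"spin":0},
  {"gripper":30,"dx":0,"dy":0,"dz":-0.02,"spin":0},
  {"gripper":30,"dx":0,"dy":0.01,"dz":-0.02,"spin":0},
  {"gripper":30,"dx":0,"dy":0.02,"dz":-0.01,"spin":0},
  {"gripper":30,"dx":0,"dy":0.03,"dz":0,"spin":0},
])

```text
time: 6.15
ee_pos: [0.5049, 0.0526, 0.1406]
eef_rot: [0.704, 0.711, 0.002, 0.0]
ft_force: [0.4, 0.5, -2.0]
width: 0.0553
```

>>> arm_command([
  {"gripper":30,"dx":-0.01,"dy":0.03,"dz":0,"spin":0},
  {"gripper":30,"dx":-0.02,"dy":0.03,"dz":0,"spin":0},
  {"gripper":30,"dx":-0.02,"dy":0.03,"dz":0,"spin":0},
  {"gripper":30,"dx":-0.02,"dy":0.03,"dz":0,"spin":0},
  {"gripper":30,"dx":-0.015,"dy":0.025,"dz":0,"spin":0},
  {"gripper":30,"dx":-0.01,"dy":0.015,"dz":0,"spin":0},
  {"gripper":30,"dx":0,"dy":0,"dz":0.01,"spin":0},
  {"gripper":30,"dx":0,"dy":0,"dz":0.015,"spin":0},
])

```text
time: 7.15
ee_pos: [0.6643, -0.0406, 0.1132]
eef_rot: [0.704, 0.711, 0.0, -0.0]
ft_force: [-0.2, -1.2, -2.7]
width: 0.0552
```

>>> arm_command([
  {"gripper":30,"dx":-0.002,"dy":0.001,"dz":0.015,"spin":0},
  {"gripper":30,"dx":0,"dy":0,"dz":0.02,"spin":0},
  {"gripper":30,"dx":0,"dy":0,"dz":0.02,"spin":0},
  {"gripper":30,"dx":0,"dy":0,"dz":0.015,"spin":0},
  {"gripper":30,"dx":0,"dy":0,"dz":0.01,"spin":0},
  {"gripper":30,"dx":0,"dy":0,"dz":0.005,"spin":0},
  {"gripper":30,"dx":0,"dy":0,"dz":0,"spin":0},
  {"gripper":30,"dx":0,"dy":0,"dz":0,"spin":0},
])

```text
time: 8.15
ee_pos: [0.6661, -0.0432, 0.0292]
eef_rot: [0.704, 0.71, 0.0, 0.0]
ft_force: [-0.6, 1.4, -1.7]
width: 0.0549
```

```bash
python3 snap.py 2 side
```

```text
[ 0.66603361 -0.04319087  0.02915146] 0.05535190659307847 [ 0.42196699  0.73756645 -1.79494011]
```

View pics/side2.png

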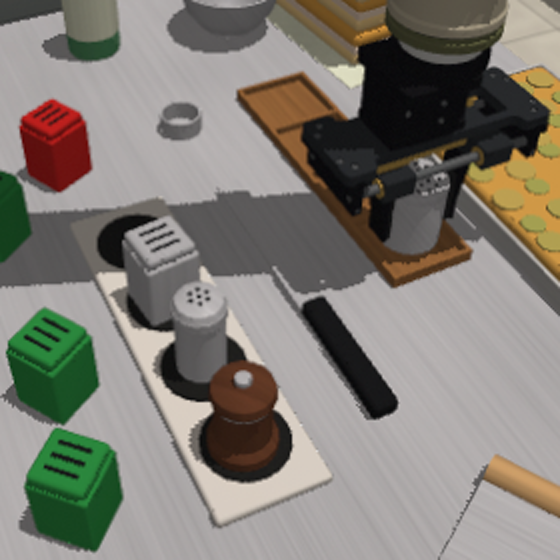

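The tub hangs over the right-hand bay, about centred at (412,240). Lowering and releasing.

>>> arm_command([
  {"gripper":30,"dx":0,"dy":0,"dz":0.005,"spin":0},
  {"gripper":30,"dx":0,"dy":0,"dz":0.003,"spin":0},
  {"gripper":30,"dx":0,"dy":0,"dz":0.002,"spin":0},
  {"gripper":30,"dx":0,"dy":0,"dz":0.0005,"spin":0},
  {"gripper":30,"dx":0,"dy":0,"dz":0,"spin":0},
  {"gripper":75,"dx":0,"dy":0,"dz":0,"spin":0},
  {"gripper":95,"dx":0,"dy":0,"dz":0,"spin":0},
  {"gripper":95,"dx":0,"dy":0,"dz":0,"spin":0},
])

```text
time: 9.2
ee_pos: [0.6658, -0.0432, 0.018]
eef_rot: [0.704, 0.71, 0.0, 0.0]
ft_force: [0.3, 0.4, -0.1]
width: 0.0767
```

>>> arm_command([
  {"gripper":95,"dx":0,"dy":0,"dz":0,"spin":0},
  {"gripper":95,"dx":0,"dy":0,"dz":-0.005,"spin":0},
  {"gripper":95,"dx":0,"dy":0,"dz":-0.02,"spin":0},
  {"gripper":95,"dx":0,"dy":0,"dz":-0.03,"spin":0},
  {"gripper":95,"dx":0,"dy":0,"dz":-0.03,"spin":0},
  {"gripper":95,"dx":0,"dy":0,"dz":-0.025,"spin":0},
  {"gripper":100,"dx":0,"dy":-0.02,"dz":-0.01,"spin":0},
  {"gripper":100,"dx":0,"dy":-0.03,"dz":0,"spin":0},
])

```text
time: 10.2
ee_pos: [0.6162, -0.0442, 0.1404]
eef_rot: [0.704, 0.71, 0.001, 0.001]
ft_force: [-0.6, -0.7, -0.3]
width: 0.0864
```

>>> arm_command([
  {"gripper":100,"dx":0,"dy":-0.035,"dz":0,"spin":0},
  {"gripper":100,"dx":0.005,"dy":-0.04,"dz":0,"spin":0},
  {"gripper":100,"dx":0.005,"dy":-0.04,"dz":0,"spin":0},
  {"gripper":100,"dx":0.005,"dy":-0.035,"dz":0,"spin":0},
  {"gripper":100,"dx":0.005,"dy":-0.02,"dz":0,"spin":-1},
  {"gripper":100,"dx":0,"dy":-0.003,"dz":0.01,"spin":-1.5},
  {"gripper":100,"dx":0,"dy":0,"dz":0.01,"spin":0},
  {"gripper":100,"dx":0,"dy":0,"dz":0,"spin":0},
])

```text
time: 11.2
ee_pos: [0.4425, -0.026, 0.1172]
eef_rot: [0.688, 0.725, -0.001, -0.0]
ft_force: [-0.4, 0.3, 0.2]
width: 0.0874
```

>>> arm_command([
  {"gripper":100,"dx":0.002,"dy":0.001,"dz":0.015,"spin":0},
  {"gripper":100,"dx":0,"dy":0,"dz":0.02,"spin":0},
  {"gripper":100,"dx":0,"dy":0,"dz":0.02,"spin":0},
  {"gripper":100,"dx":0,"dy":0,"dz":0.018,"spin":0},
  {"gripper":100,"dx":0,"dy":0,"dz":0.01,"spin":0},
  {"gripper":100,"dx":0,"dy":0,"dz":0.005,"spin":0},
  {"gripper":100,"dx":0,"dy":0,"dz":0,"spin":0},
  {"gripper":60,"dx":0,"dy":0,"dz":0,"spin":0},
])

```text
time: 12.2
ee_pos: [0.4438, -0.0233, 0.0305]
eef_rot: [0.688, 0.726, 0.0, 0.0]
ft_force: [0.4, 0.2, 0.1]
width: 0.0825
```

>>> arm_command([
  {"gripper":30,"dx":0,"dy":0,"dz":0,"spin":0},
  {"gripper":20,"dx":0,"dy":0,"dz":0,"spin":0},
  {"gripper":20,"dx":0,"dy":0,"dz":0,"spin":0},
  {"gripper":20,"dx":0,"dy":0,"dz":0,"spin":0},
  {"gripper":20,"dx":0,"dy":0,"dz":0,"spin":0},
  {"gripper":20,"dx":0,"dy":0,"dz":0,"spin":0},
  {"gripper":20,"dx":0,"dy":0,"dz":0,"spin":0},
  {"gripper":20,"dx":0,"dy":0,"dz":0,"spin":0},
])

```text
time: 13.2
ee_pos: [0.4433, -0.0233, 0.0301]
eef_rot: [0.688, 0.726, 0.0, -0.0]
ft_force: [-1.1, 0.8, 3.4]
width: 0.0468
```

```bash
python3 snap.py 3 side
```

```text
[ 0.44333343 -0.02325598  0.03006068] 0.046783870642835824 [-2.64206131  0.3857859   4.0770631 ]
```

View pics/side3.png

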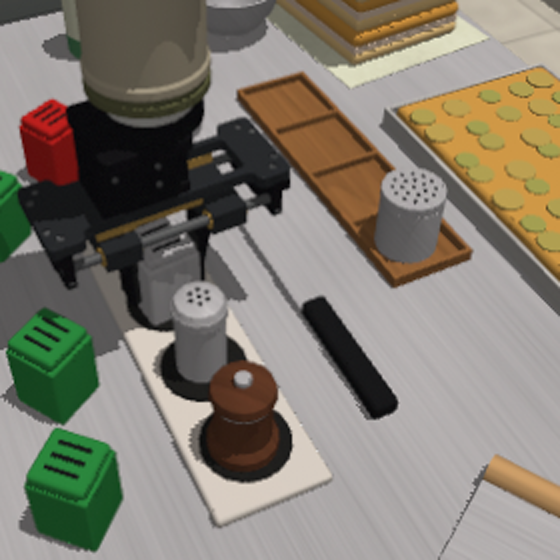

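The tub stands upright in the right-hand bay at (410,215), and the square shaker is gripped. Lifting and carrying.

>>> arm_command([
  {"gripper":20,"dx":0,"dy":0,"dz":-0.005,"spin":0},
  {"gripper":20,"dx":0,"dy":0,"dz":-0.015,"spin":0},
  {"gripper":20,"dx":0,"dy":0,"dz":-0.02,"spin":0},
  {"gripper":20,"dx":0,"dy":0,"dz":-0.02,"spin":0},
  {"gripper":20,"dx":0,"dy":0,"dz":-0.02,"spin":0},
  {"gripper":20,"dx":0,"dy":0.01,"dz":-0.02,"spin":1},
  {"gripper":20,"dx":0,"dy":0.02,"dz":-0.01,"spin":1},
  {"gripper":20,"dx":0,"dy":0.03,"dz":0,"spin":0.5},
])

```text
time: 14.25
ee_pos: [0.5044, -0.0213, 0.142]
eef_rot: [0.704, 0.71, 0.002, 0.0]
ft_force: [-0.8, 0.3, -0.5]
width: 0.0463
```

>>> arm_command([
  {"gripper":20,"dx":0.01,"dy":0.03,"dz":0,"spin":0},
  {"gripper":20,"dx":0.01,"dy":0.03,"dz":0,"spin":0},
  {"gripper":20,"dx":0.01,"dy":0.03,"dz":0,"spin":0},
  {"gripper":20,"dx":0.01,"dy":0.03,"dz":0,"spin":0},
  {"gripper":20,"dx":0.01,"dy":0.025,"dz":0,"spin":0},
  {"gripper":20,"dx":0.006,"dy":0.015,"dz":0,"spin":0},
  {"gripper":20,"dx":0,"dy":0,"dz":0.01,"spin":0},
  {"gripper":20,"dx":0,"dy":0,"dz":0.015,"spin":0},
])

```text
time: 15.25
ee_pos: [0.6622, 0.0355, 0.1148]
eef_rot: [0.704, 0.71, 0.0, 0.0]
ft_force: [-0.3, -0.1, -2.0]
width: 0.0464
```

>>> arm_command([
  {"gripper":20,"dx":-0.003,"dy":0.002,"dz":0.015,"spin":0},
  {"gripper":20,"dx":0,"dy":0,"dz":0.02,"spin":0},
  {"gripper":20,"dx":0,"dy":0,"dz":0.02,"spin":0},
  {"gripper":20,"dx":0,"dy":0,"dz":0.015,"spin":0},
  {"gripper":20,"dx":0,"dy":0,"dz":0.01,"spin":0},
  {"gripper":20,"dx":0,"dy":0,"dz":0.006,"spin":0},
  {"gripper":20,"dx":0,"dy":0,"dz":0.004,"spin":0},
  {"gripper":20,"dx":0,"dy":0,"dz":0,"spin":0},
])

```text
time: 16.25
ee_pos: [0.6649, 0.033, 0.0251]
eef_rot: [0.704, 0.71, 0.0, 0.0]
ft_force: [0.5, -0.5, -1.9]
width: 0.0467
```

>>> arm_command([
  {"gripper":20,"dx":0,"dy":0,"dz":0.003,"spin":0},
  {"gripper":20,"dx":0,"dy":0,"dz":0.0015,"spin":0},
  {"gripper":20,"dx":0,"dy":0,"dz":0.001,"spin":0},
  {"gripper":20,"dx":0,"dy":0,"dz":0,"spin":0},
  {"gripper":65,"dx":0,"dy":0,"dz":0,"spin":0},
  {"gripper":90,"dx":0,"dy":0,"dz":0,"spin":0},
  {"gripper":95,"dx":0,"dy":0,"dz":0,"spin":0},
  {"gripper":95,"dx":0,"dy":0,"dz":0,"spin":0},
])

```text
time: 17.25
ee_pos: [0.6648, 0.033, 0.0194]
eef_rot: [0.704, 0.71, -0.0, 0.0]
ft_force: [0.3, 0.0, 0.0]
width: 0.0776
```

>>> arm_command([
  {"gripper":95,"dx":0,"dy":0,"dz":0,"spin":0},
  {"gripper":95,"dx":0,"dy":0,"dz":-0.005,"spin":0},
  {"gripper":95,"dx":0,"dy":0,"dz":-0.02,"spin":0},
  {"gripper":95,"dx":0,"dy":0,"dz":-0.03,"spin":0},
  {"gripper":95,"dx":0,"dy":0,"dz":-0.03,"spin":0},
  {"gripper":95,"dx":0,"dy":0,"dz":-0.025,"spin":0},
  {"gripper":100,"dx":0,"dy":-0.02,"dz":-0.01,"spin":0},
  {"gripper":100,"dx":0,"dy":-0.03,"dz":0,"spin":0},
])

```text
time: 18.25
ee_pos: [0.6154, 0.0321, 0.142]
eef_rot: [0.704, 0.71, 0.001, 0.001]
ft_force: [-0.4, 0.6, -0.3]
width: 0.0864
```

>>> arm_command([
  {"gripper":100,"dx":-0.015,"dy":-0.035,"dz":0,"spin":0},
  {"gripper":100,"dx":-0.025,"dy":-0.04,"dz":0,"spin":0},
  {"gripper":100,"dx":-0.03,"dy":-0.04,"dz":0,"spin":0},
  {"gripper":100,"dx":-0.03,"dy":-0.035,"dz":0,"spin":0},
  {"gripper":100,"dx":-0.02,"dy":-0.018,"dz":0,"spin":0},
  {"gripper":100,"dx":-0.01,"dy":-0.002,"dz":0.01,"spin":0},
  {"gripper":100,"dx":0,"dy":0,"dz":0.01,"spin":0},
  {"gripper":100,"dx":0,"dy":0,"dz":0,"spin":0},
])

```text
time: 19.25
ee_pos: [0.4459, -0.0988, 0.1193]
eef_rot: [0.704, 0.71, -0.0, -0.0]
ft_force: [1.2, -0.5, 1.0]
width: 0.0869
```

>>> arm_command([
  {"gripper":100,"dx":0,"dy":-0.002,"dz":0.015,"spin":0},
  {"gripper":100,"dx":0,"dy":0,"dz":0.02,"spin":0},
  {"gripper":100,"dx":0,"dy":0,"dz":0.02,"spin":0},
  {"gripper":100,"dx":0,"dy":0,"dz":0.018,"spin":0},
  {"gripper":100,"dx":0,"dy":0,"dz":0.01,"spin":0},
  {"gripper":100,"dx":0,"dy":0,"dz":0.005,"spin":0},
  {"gripper":100,"dx":0,"dy":0,"dz":0,"spin":0},
  {"gripper":60,"dx":0,"dy":0,"dz":0,"spin":0},
])

```text
time: 20.25
ee_pos: [0.4444, -0.0991, 0.0319]
eef_rot: [0.704, 0.71, 0.0, 0.0]
ft_force: [0.1, -1.1, -0.5]
width: 0.0823
```

>>> arm_command([
  {"gripper":30,"dx":0,"dy":0,"dz":0,"spin":0},
  {"gripper":15,"dx":0,"dy":0,"dz":0,"spin":0},
  {"gripper":15,"dx":0,"dy":0,"dz":0,"spin":0},
  {"gripper":15,"dx":0,"dy":0,"dz":0,"spin":0},
  {"gripper":15,"dx":0,"dy":0,"dz":0,"spin":0},
  {"gripper":15,"dx":0,"dy":0,"dz":0,"spin":0},
  {"gripper":15,"dx":0,"dy":0,"dz":0,"spin":0},
  {"gripper":15,"dx":0,"dy":0,"dz":0,"spin":0},
])

```text
time: 21.25
ee_pos: [0.4441, -0.0991, 0.0315]
eef_rot: [0.704, 0.71, 0.0, 0.0]
ft_force: [-0.5, 0.4, 0.9]
width: 0.0413
```

```bash
python3 snap.py 4 side
```

```text
[ 0.44411752 -0.09907148  0.03153701] 0.04129135808332011 [ 0.69193556  0.10126824 -0.02928951]
```

View pics/side4.png

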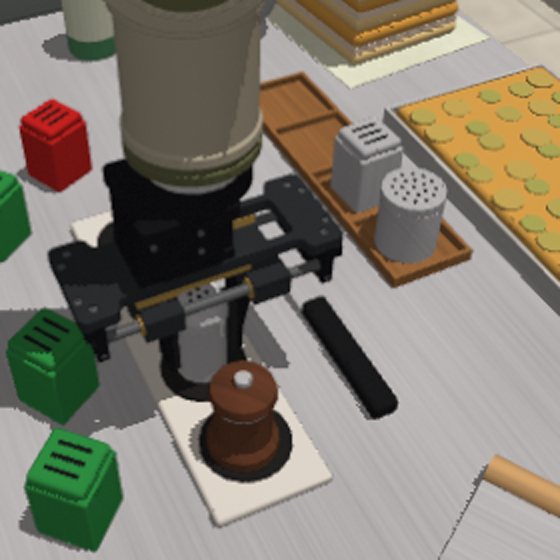

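The square shaker stands in its bay at (367,165). The fingers are still closing on the tall one, so I hold a bit and then lift.

>>> arm_command([
  {"gripper":15,"dx":0,"dy":0,"dz":0,"spin":0},
  {"gripper":15,"dx":0,"dy":0,"dz":0,"spin":0},
  {"gripper":15,"dx":0,"dy":0,"dz":0,"spin":0},
  {"gripper":15,"dx":0,"dy":0,"dz":0,"spin":0},
  {"gripper":15,"dx":0,"dy":0,"dz":0,"spin":0},
  {"gripper":15,"dx":0,"dy":0,"dz":0,"spin":0},
  {"gripper":15,"dx":0,"dy":0,"dz":0,"spin":0},
  {"gripper":15,"dx":0,"dy":0,"dz":0,"spin":0},
])

```text
time: 22.3
ee_pos: [0.4441, -0.0991, 0.0315]
eef_rot: [0.704, 0.71, 0.0, -0.0]
ft_force: [0.8, 0.7, 0.5]
width: 0.0409
```

>>> arm_command([
  {"gripper":15,"dx":0,"dy":0,"dz":-0.005,"spin":0},
  {"gripper":15,"dx":0,"dy":0,"dz":-0.015,"spin":0},
  {"gripper":15,"dx":0,"dy":0,"dz":-0.02,"spin":0},
  {"gripper":15,"dx":0,"dy":0,"dz":-0.02,"spin":0},
  {"gripper":15,"dx":0,"dy":0,"dz":-0.02,"spin":0},
  {"gripper":15,"dx":0,"dy":0.01,"dz":-0.02,"spin":0},
  {"gripper":15,"dx":0,"dy":0.02,"dz":-0.01,"spin":0},
  {"gripper":15,"dx":0,"dy":0.03,"dz":0,"spin":0},
])

```text
time: 23.3
ee_pos: [0.5047, -0.0983, 0.1425]
eef_rot: [0.704, 0.711, 0.001, -0.0]
ft_force: [-0.0, 0.7, -1.5]
width: 0.0411
```

Width 41 mm exceeds the 39 mm body, so the pads may be on the collar. Checking.

Run:
```python
import cv2
from bench import cams,read_state
im=cams.camera("side")[120:300,220:440,::-1]; cv2.imwrite("pics/side5.png",cv2.resize(im,None,fx=3.3,fy=3.3,interpolation=cv2.INTER_CUBIC))
```

```text
(no output)
```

View pics/side5.png

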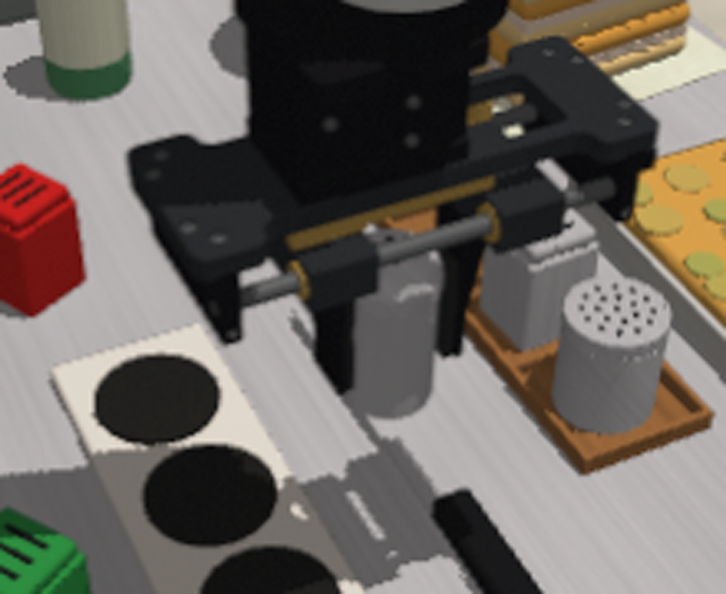

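It hangs upright at (395,340) between the fingers. Carrying it on to the second bay from the left.

>>> arm_command([
  {"gripper":15,"dx":0.02,"dy":0.03,"dz":0,"spin":0},
  {"gripper":15,"dx":0.03,"dy":0.03,"dz":0,"spin":0},
  {"gripper":15,"dx":0.035,"dy":0.03,"dz":0,"spin":0},
  {"gripper":15,"dx":0.035,"dy":0.03,"dz":0,"spin":0},
  {"gripper":15,"dx":0.035,"dy":0.02,"dz":0,"spin":0},
  {"gripper":15,"dx":0.03,"dy":0.013,"dz":0,"spin":0},
  {"gripper":15,"dx":0.02,"dy":0.005,"dz":0,"spin":0},
  {"gripper":15,"dx":0,"dy":0,"dz":0.01,"spin":0},
])

```text
time: 24.35
ee_pos: [0.6602, 0.1094, 0.1315]
eef_rot: [0.703, 0.711, 0.0, 0.0]
ft_force: [-0.5, -0.5, -2.5]
width: 0.0415
```

>>> arm_command([
  {"gripper":15,"dx":-0.001,"dy":0.002,"dz":0.01,"spin":0},
  {"gripper":15,"dx":0,"dy":0,"dz":0.02,"spin":0},
  {"gripper":15,"dx":0,"dy":0,"dz":0.025,"spin":0},
  {"gripper":15,"dx":0,"dy":0,"dz":0.02,"spin":0},
  {"gripper":15,"dx":0,"dy":0,"dz":0.015,"spin":0},
  {"gripper":15,"dx":0,"dy":0,"dz":0.01,"spin":0},
  {"gripper":15,"dx":0,"dy":0,"dz":0.003,"spin":0},
  {"gripper":15,"dx":0,"dy":0,"dz":0,"spin":0},
])

```text
time: 25.35
ee_pos: [0.6624, 0.107, 0.0289]
eef_rot: [0.704, 0.71, 0.0, 0.0]
ft_force: [0.1, 0.1, -2.0]
width: 0.0414
```

>>> arm_command([
  {"gripper":15,"dx":0.001,"dy":0.001,"dz":0.004,"spin":0},
  {"gripper":15,"dx":0,"dy":0,"dz":0.002,"spin":0},
  {"gripper":15,"dx":0,"dy":0,"dz":0.001,"spin":0},
  {"gripper":15,"dx":0,"dy":0,"dz":0.0005,"spin":0},
  {"gripper":15,"dx":0,"dy":0,"dz":0,"spin":0},
  {"gripper":15,"dx":0,"dy":0,"dz":0,"spin":0},
  {"gripper":15,"dx":0,"dy":0,"dz":0,"spin":0},
  {"gripper":15,"dx":0,"dy":0,"dz":0,"spin":0},
])

```text
time: 26.35
ee_pos: [0.6632, 0.1081, 0.0216]
eef_rot: [0.704, 0.71, 0.0, -0.0]
ft_force: [-3.2, 1.1, 6.0]
width: 0.0412
```

Run:
```python
import cv2
from bench import cams,read_state
im=cams.camera("side")[120:300,280:500,::-1]; cv2.imwrite("pics/side6.png",cv2.resize(im,None,fx=3.3,fy=3.3,interpolation=cv2.INTER_CUBIC))
print(read_state()["ft_force"])
```

```text
[-3.78050181  0.88263261  5.11522901]
```

View pics/side6.png

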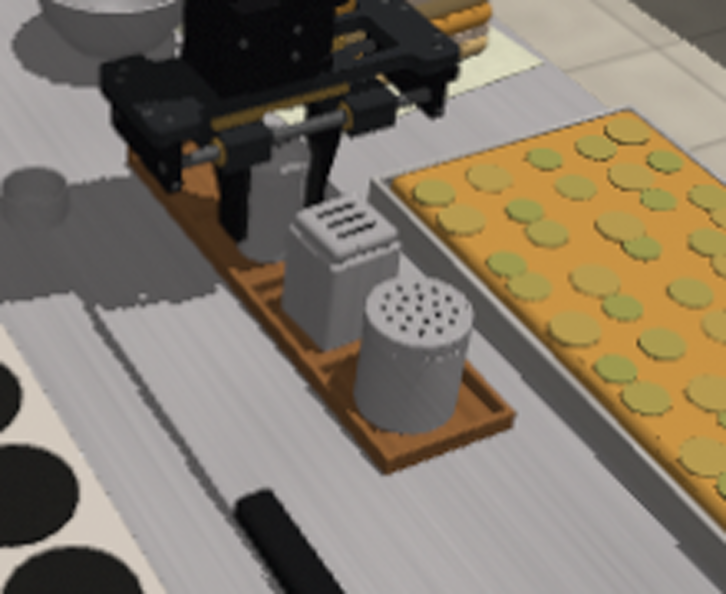

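The tall shaker is upright and touching the bay floor (about +6 N). Releasing.

>>> arm_command([
  {"gripper":50,"dx":0,"dy":0,"dz":-0.0005,"spin":0},
  {"gripper":60,"dx":0,"dy":0,"dz":0,"spin":0},
  {"gripper":75,"dx":0,"dy":0,"dz":0,"spin":0},
  {"gripper":90,"dx":0,"dy":0,"dz":0,"spin":0},
  {"gripper":95,"dx":0,"dy":0,"dz":0,"spin":0},
  {"gripper":95,"dx":0,"dy":0,"dz":0,"spin":0},
  {"gripper":95,"dx":0,"dy":0,"dz":-0.005,"spin":0},
  {"gripper":95,"dx":0,"dy":0,"dz":-0.02,"spin":0},
])

```text
time: 27.4
ee_pos: [0.6624, 0.1079, 0.0466]
eef_rot: [0.704, 0.71, -0.001, -0.0]
ft_force: [-0.9, -0.3, 0.6]
width: 0.0825
```

>>> arm_command([
  {"gripper":95,"dx":0,"dy":0,"dz":-0.03,"spin":0},
  {"gripper":95,"dx":0,"dy":0,"dz":-0.03,"spin":0},
  {"gripper":95,"dx":0,"dy":0,"dz":-0.025,"spin":0},
  {"gripper":100,"dx":0,"dy":-0.02,"dz":-0.01,"spin":0},
  {"gripper":100,"dx":-0.02,"dy":-0.03,"dz":0,"spin":0},
  {"gripper":100,"dx":-0.03,"dy":-0.03,"dz":0,"spin":0},
  {"gripper":100,"dx":-0.04,"dy":-0.03,"dz":0,"spin":0},
  {"gripper":100,"dx":-0.05,"dy":-0.03,"dz":0,"spin":0},
])

```text
time: 28.4
ee_pos: [0.5239, -0.0341, 0.1427]
eef_rot: [0.703, 0.711, 0.001, 0.0]
ft_force: [0.1, -0.5, 1.1]
width: 0.0871
```

>>> arm_command([
  {"gripper":100,"dx":-0.045,"dy":-0.03,"dz":0,"spin":0},
  {"gripper":100,"dx":-0.04,"dy":-0.025,"dz":0,"spin":0},
  {"gripper":100,"dx":-0.03,"dy":-0.015,"dz":0,"spin":0},
  {"gripper":100,"dx":-0.02,"dy":-0.009,"dz":0,"spin":0},
  {"gripper":100,"dx":-0.007,"dy":0,"dz":0.01,"spin":0},
  {"gripper":100,"dx":0,"dy":0,"dz":0.012,"spin":0},
  {"gripper":100,"dx":0,"dy":0,"dz":0,"spin":0},
  {"gripper":100,"dx":0,"dy":0,"dz":0,"spin":0},
])

```text
time: 29.4
ee_pos: [0.4469, -0.1758, 0.1198]
eef_rot: [0.704, 0.711, -0.0, -0.0]
ft_force: [0.4, -0.4, 0.0]
width: 0.0871
```

```bash
python3 snap.py 7 side top
```

```text
[ 0.44708444 -0.17588363  0.11986068] 0.08700291548519554 [-0.46614813 -0.22631123 -0.03660145]
```

View pics/side7.png

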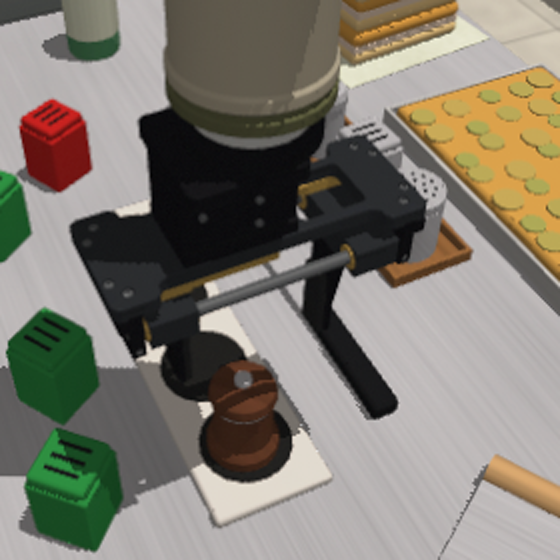

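View pics/top7.png

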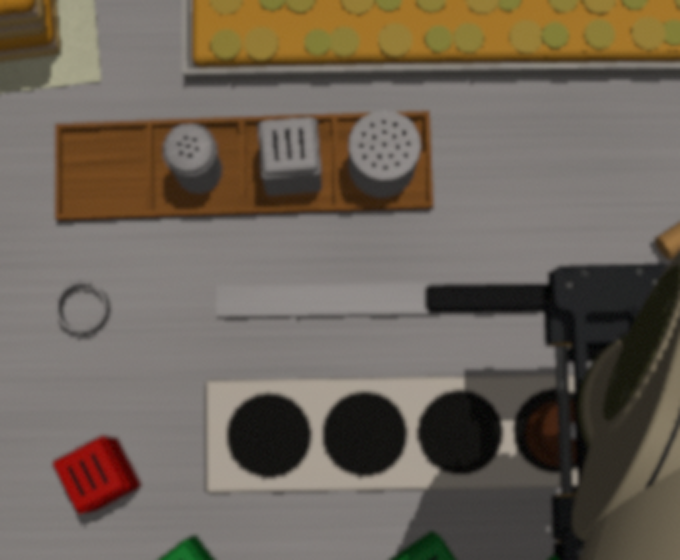

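The tall, square and tub shakers stand in the second, third and fourth bays from the left, each near its middle. Now the mill.

>>> arm_command([
  {"gripper":100,"dx":-0.0005,"dy":-0.0035,"dz":0.01,"spin":0},
  {"gripper":100,"dx":0,"dy":0,"dz":0.02,"spin":0},
  {"gripper":100,"dx":0,"dy":0,"dz":0.02,"spin":0},
  {"gripper":100,"dx":0,"dy":0,"dz":0.018,"spin":0},
  {"gripper":100,"dx":0,"dy":0,"dz":0.012,"spin":0},
  {"gripper":100,"dx":0,"dy":0,"dz":0.007,"spin":0},
  {"gripper":100,"dx":0,"dy":0,"dz":0.002,"spin":0},
  {"gripper":80,"dx":0,"dy":0,"dz":0,"spin":0},
])

```text
time: 30.5
ee_pos: [0.4435, -0.1767, 0.0308]
eef_rot: [0.704, 0.71, 0.0, 0.0]
ft_force: [-0.4, -0.5, -0.3]
width: 0.0825
```

>>> arm_command([
  {"gripper":30,"dx":0,"dy":0,"dz":0,"spin":0},
  {"gripper":15,"dx":0,"dy":0,"dz":0,"spin":0},
  {"gripper":15,"dx":0,"dy":0,"dz":0,"spin":0},
  {"gripper":15,"dx":0,"dy":0,"dz":0,"spin":0},
  {"gripper":15,"dx":0,"dy":0,"dz":0,"spin":0},
  {"gripper":15,"dx":0,"dy":0,"dz":0,"spin":0},
  {"gripper":15,"dx":0,"dy":0,"dz":0,"spin":0},
  {"gripper":15,"dx":0,"dy":0,"dz":0,"spin":0},
])

```text
time: 31.5
ee_pos: [0.4431, -0.1766, 0.0305]
eef_rot: [0.704, 0.71, -0.0, -0.0]
ft_force: [-3.7, 0.1, 5.2]
width: 0.0454
```

>>> arm_command([
  {"gripper":15,"dx":0,"dy":0,"dz":0,"spin":0},
  {"gripper":15,"dx":0,"dy":0,"dz":0,"spin":0},
  {"gripper":15,"dx":0,"dy":0,"dz":0,"spin":0},
  {"gripper":15,"dx":0,"dy":0,"dz":0,"spin":0},
  {"gripper":15,"dx":0,"dy":0,"dz":-0.003,"spin":0},
  {"gripper":15,"dx":0,"dy":0,"dz":-0.007,"spin":0},
  {"gripper":15,"dx":0,"dy":0,"dz":-0.01,"spin":0},
  {"gripper":15,"dx":0,"dy":0,"dz":-0.01,"spin":0},
])

```text
time: 32.5
ee_pos: [0.4435, -0.1766, 0.0613]
eef_rot: [0.704, 0.71, 0.0, 0.0]
ft_force: [0.6, 0.1, -2.8]
width: 0.0455
```

```bash
python3 snap.py 8 side
```

```text
[ 0.44407166 -0.17692108  0.06234581] 0.045487026026804135 [ 1.49469218 -0.61329492 -1.40628503]
```

View pics/side8.png

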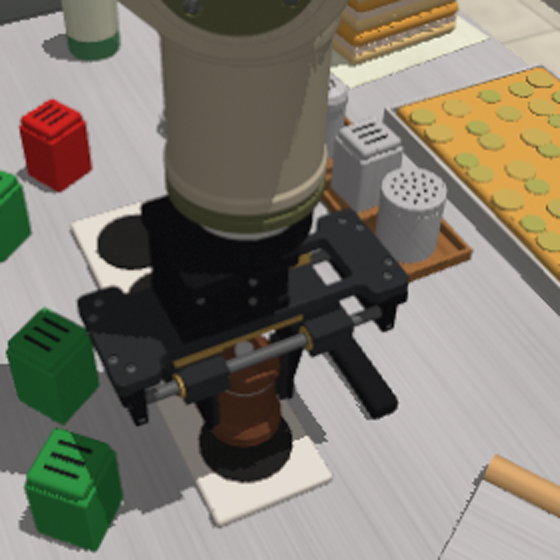

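The mill is held upright, lifted clear at (245,410). I raise it and turn by 20° so the gripper body will clear the sandwich stack beside the left bay.

>>> arm_command([
  {"gripper":15,"dx":0,"dy":0,"dz":-0.01,"spin":0},
  {"gripper":15,"dx":0,"dy":0,"dz":-0.015,"spin":2},
  {"gripper":15,"dx":0,"dy":0,"dz":-0.015,"spin":4},
  {"gripper":15,"dx":0,"dy":0,"dz":-0.015,"spin":4},
  {"gripper":15,"dx":0,"dy":0,"dz":-0.015,"spin":4},
  {"gripper":15,"dx":0,"dy":0,"dz":-0.01,"spin":4},
  {"gripper":15,"dx":0,"dy":0,"dz":0,"spin":2},
  {"gripper":15,"dx":0,"dy":0,"dz":0,"spin":0},
])

```text
time: 33.55
ee_pos: [0.4431, -0.1764, 0.1402]
eef_rot: [0.816, 0.578, -0.0, -0.0]
ft_force: [0.7, 0.2, -3.2]
width: 0.0455
```

```bash
cat > d.py <<'E'
import sys,numpy as np
from bench import read_state
from scipy.spatial.transform import Rotation as R
s=read_state(); t=np.array([float(v) for v in sys.argv[1:4]])
print(np.round(R.from_quat(s["eef_rot"]).inv().apply(t-s["ee_pos"]),4),R.from_quat(s["eef_rot"]).as_matrix()[:,1],s["ee_pos"],s["width"])
E
python3 d.py .6625 .1848 .14
```

```text
[4.136e-01 8.690e-02 3.000e-04] [ 9.43175105e-01 -3.32295814e-01 -4.62526788e-04] [ 0.44307931 -0.17637859  0.14021431] 0.04553850101356798
```

>>> arm_command([
  {"gripper":15,"dx":0.02,"dy":0.005,"dz":0,"spin":0},
  {"gripper":15,"dx":0.035,"dy":0.008,"dz":0,"spin":0},
  {"gripper":15,"dx":0.04,"dy":0.008,"dz":0,"spin":0},
  {"gripper":15,"dx":0.04,"dy":0.008,"dz":0,"spin":0},
  {"gripper":15,"dx":0.04,"dy":0.008,"dz":0,"spin":0},
  {"gripper":15,"dx":0.04,"dy":0.008,"dz":0,"spin":0},
  {"gripper":15,"dx":0.04,"dy":0.008,"dz":0,"spin":0},
  {"gripper":15,"dx":0.04,"dy":0.008,"dz":0,"spin":0},
])

```text
time: 34.55
ee_pos: [0.5994, 0.0839, 0.1391]
eef_rot: [0.816, 0.578, -0.001, -0.001]
ft_force: [0.2, -1.0, -1.8]
width: 0.0455
```

>>> arm_command([
  {"gripper":15,"dx":0.035,"dy":0.008,"dz":0,"spin":0},
  {"gripper":15,"dx":0.03,"dy":0.008,"dz":0,"spin":0},
  {"gripper":15,"dx":0.025,"dy":0.006,"dz":0,"spin":0},
  {"gripper":15,"dx":0.018,"dy":0.003,"dz":0,"spin":0},
  {"gripper":15,"dx":0.01,"dy":0.001,"dz":0,"spin":0},
  {"gripper":15,"dx":0,"dy":0,"dz":0.005,"spin":0},
  {"gripper":15,"dx":0,"dy":0,"dz":0,"spin":0},
  {"gripper":15,"dx":0,"dy":0,"dz":0,"spin":0},
])

```text
time: 35.55
ee_pos: [0.6627, 0.1831, 0.1356]
eef_rot: [0.817, 0.577, 0.0, -0.0]
ft_force: [-0.5, -0.1, -1.9]
width: 0.0456
```

```bash
python3 d.py .6625 .1848 .03;python3 snap.py 9 side
```

```text
[ 0.0015 -0.0008  0.1056] [ 9.42587893e-01 -3.33958151e-01 -1.30291591e-04] [0.66271348 0.18310593 0.135607  ] 0.04556142806355498
[0.66278346 0.1832422  0.13574674] 0.04538032132328307 [-0.03467894 -0.11357252 -2.4545988 ]
```

View pics/side9.png

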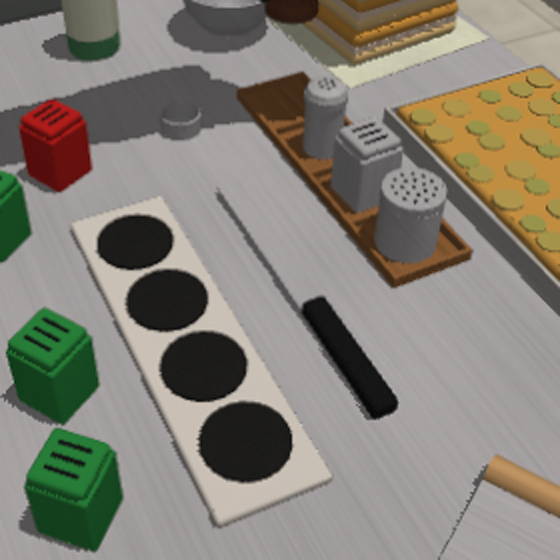

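>>> arm_command([
  {"gripper":15,"dx":0.0015,"dy":-0.001,"dz":0.01,"spin":0},
  {"gripper":15,"dx":0,"dy":0,"dz":0.02,"spin":0},
  {"gripper":15,"dx":0,"dy":0,"dz":0.02,"spin":0},
  {"gripper":15,"dx":0,"dy":0,"dz":0.02,"spin":0},
  {"gripper":15,"dx":0,"dy":0,"dz":0.017,"spin":0},
  {"gripper":15,"dx":0,"dy":0,"dz":0.012,"spin":0},
  {"gripper":15,"dx":0,"dy":0,"dz":0.006,"spin":0},
  {"gripper":15,"dx":0,"dy":0,"dz":0,"spin":0},
])

```text
time: 36.6
ee_pos: [0.6625, 0.1856, 0.0305]
eef_rot: [0.816, 0.577, -0.0, -0.0]
ft_force: [-0.6, -0.5, -2.5]
width: 0.0454
```

```bash
python3 d.py .6625 .1848 .0205
python3 - <<'E'
import cv2
from bench import cams,read_state
im=cams.camera("side")[60:240,260:480,::-1]; cv2.imwrite("pics/side10.png",cv2.resize(im,None,fx=3.3,fy=3.3,interpolation=cv2.INTER_CUBIC))
E
```

```text
[-0.0007  0.0003  0.01  ] [ 9.42896065e-01 -3.33087092e-01 -2.78375002e-05] [0.66246645 0.18555738 0.03045351] 0.04539168950636611
```

View pics/side10.png

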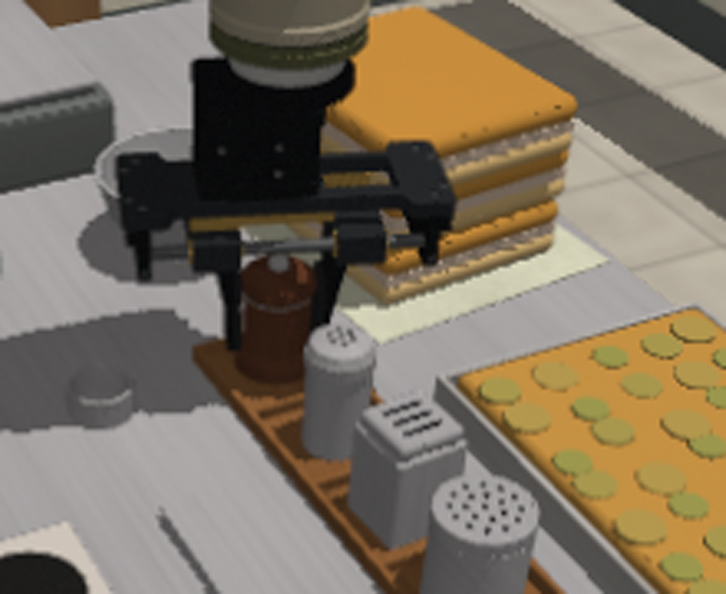

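The mill is over the left bay and the gripper is clear of the stack. Setting down.

>>> arm_command([
  {"gripper":15,"dx":0,"dy":0,"dz":0.005,"spin":0},
  {"gripper":15,"dx":0,"dy":0,"dz":0.003,"spin":0},
  {"gripper":15,"dx":0,"dy":0,"dz":0.0015,"spin":0},
  {"gripper":15,"dx":0,"dy":0,"dz":0.0005,"spin":0},
  {"gripper":15,"dx":0,"dy":0,"dz":0,"spin":0},
  {"gripper":15,"dx":0,"dy":0,"dz":0,"spin":0},
  {"gripper":15,"dx":0,"dy":0,"dz":0,"spin":0},
  {"gripper":15,"dx":0,"dy":0,"dz":0,"spin":0},
])

```text
time: 37.65
ee_pos: [0.6624, 0.1857, 0.0207]
eef_rot: [0.816, 0.578, 0.0, -0.0]
ft_force: [-1.5, 1.6, 1.2]
width: 0.0459
```

>>> arm_command([
  {"gripper":50,"dx":0,"dy":0,"dz":0,"spin":0},
  {"gripper":60,"dx":0,"dy":0,"dz":0,"spin":0},
  {"gripper":75,"dx":0,"dy":0,"dz":0,"spin":0},
  {"gripper":85,"dx":0,"dy":0,"dz":0,"spin":0},
  {"gripper":85,"dx":0,"dy":0,"dz":0,"spin":0},
  {"gripper":85,"dx":0,"dy":0,"dz":0,"spin":0},
  {"gripper":85,"dx":0,"dy":0,"dz":0,"spin":0},
  {"gripper":85,"dx":0,"dy":0,"dz":0,"spin":0},
])

```text
time: 38.65
ee_pos: [0.6624, 0.1856, 0.0206]
eef_rot: [0.816, 0.577, 0.0, -0.0]
ft_force: [0.9, -0.3, 0.8]
width: 0.0738
```

>>> arm_command([
  {"gripper":85,"dx":0,"dy":0,"dz":-0.005,"spin":0},
  {"gripper":85,"dx":0,"dy":0,"dz":-0.02,"spin":0},
  {"gripper":85,"dx":0,"dy":0,"dz":-0.03,"spin":0},
  {"gripper":85,"dx":0,"dy":0,"dz":-0.03,"spin":0},
  {"gripper":85,"dx":0,"dy":0,"dz":-0.03,"spin":0},
  {"gripper":85,"dx":0,"dy":-0.01,"dz":-0.03,"spin":0},
  {"gripper":85,"dx":0,"dy":-0.03,"dz":-0.02,"spin":0},
  {"gripper":85,"dx":0,"dy":-0.04,"dz":0,"spin":0},
])

```text
time: 39.65
ee_pos: [0.5878, 0.2116, 0.1887]
eef_rot: [0.817, 0.577, 0.002, 0.0]
ft_force: [-0.6, 1.2, -0.4]
width: 0.0741
```

>>> arm_command([
  {"gripper":85,"dx":0.02,"dy":-0.04,"dz":0,"spin":0},
  {"gripper":85,"dx":0.03,"dy":-0.04,"dz":0,"spin":0},
  {"gripper":85,"dx":0.04,"dy":-0.03,"dz":0,"spin":0},
  {"gripper":85,"dx":0.04,"dy":-0.03,"dz":0,"spin":0},
  {"gripper":85,"dx":0.04,"dy":-0.02,"dz":0,"spin":0},
  {"gripper":85,"dx":0.04,"dy":-0.01,"dz":0,"spin":0},
  {"gripper":85,"dx":0.02,"dy":0,"dz":0,"spin":0},
  {"gripper":85,"dx":0,"dy":0,"dz":0,"spin":0},
])

```text
time: 40.65
ee_pos: [0.5033, 0.4866, 0.1864]
eef_rot: [0.816, 0.578, 0.0, 0.0]
ft_force: [0.3, -0.9, 0.1]
width: 0.074
```

```bash
python3 snap.py 11 side top
```

```text
[0.50390004 0.4844833  0.1865245 ] 0.07369678090661078 [-0.36494613 -0.54131195 -0.34750303]
```

View pics/side11.png

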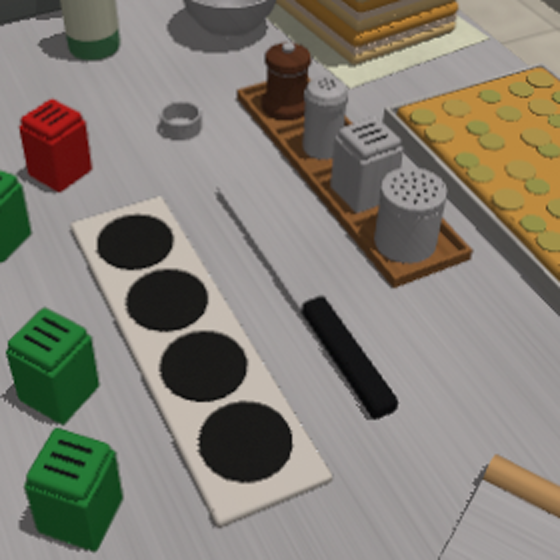

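View pics/top11.png

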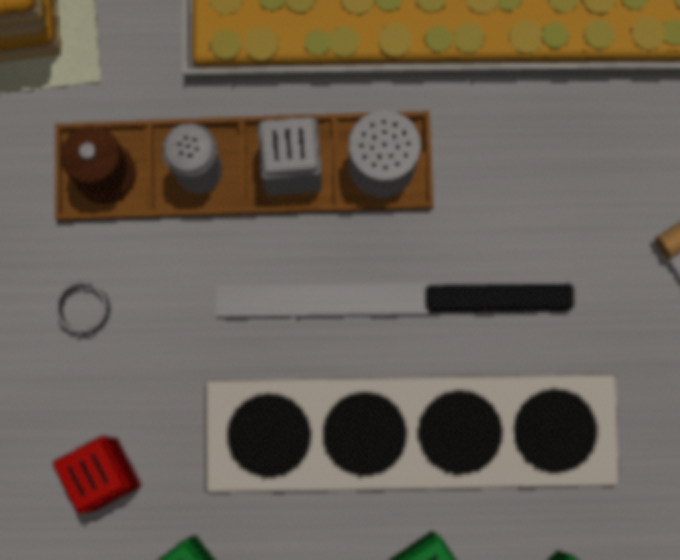

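All four stand upright in order: mill (95,165), tall (192,157), square (290,155), tub (384,150). My retreat passed near the bottle, so I check the full view.

```bash
python3 - <<'E'
import cv2
from bench import cams,read_state
im=cams.camera("side"); cv2.imwrite("pics/side12.png",im[:,:,::-1])
im=cams.camera("top"); cv2.imwrite("pics/top12.png",im[:,:,::-1])
print(read_state()["ft_force"])
E
python3 - <<'E'
from h import *
np.set_printoptions(precision=4,suppress=True)
f=2;t=lambda p:(np.array(p,float)+.5)/2-.5+[160,60]; s=lambda p:(np.array(p,float)+.5)/2-.5+[200,120]
print(tri(s([(289,47),(327,84),(370,131),(413,187)]),t([(87,150),(188,146),(289,144),(384,144)])))
E
```

```text
[-0.83965037 -0.16201071  0.25479537]
[[ 0.6635  0.1869  0.072 ]
 [ 0.6634  0.1086  0.0764]
 [ 0.6644  0.0316  0.074 ]
 [ 0.665  -0.041   0.065 ]]
```

View pics/side12.png

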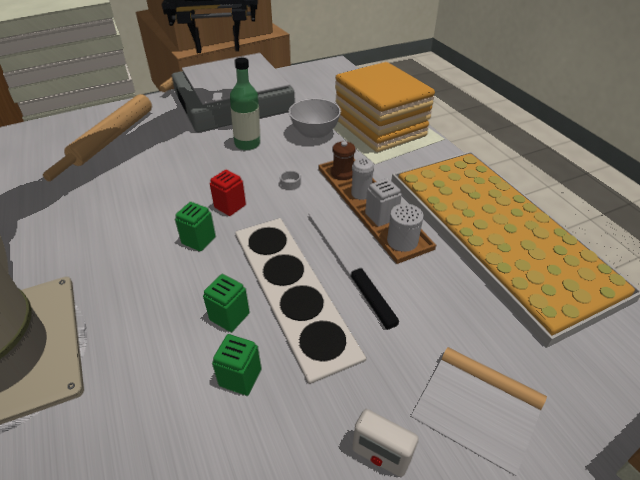

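View pics/top12.png

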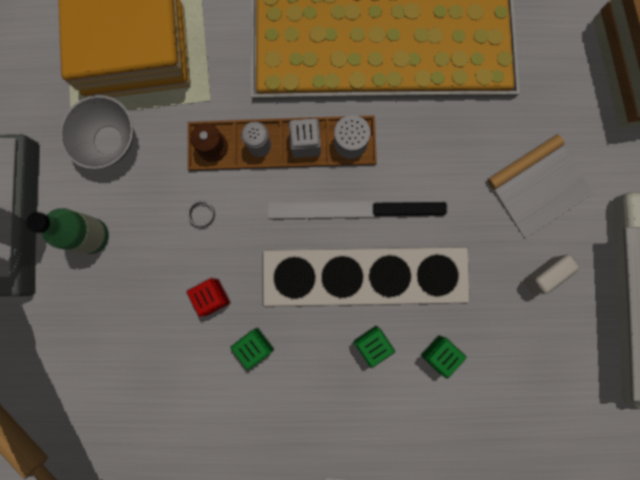

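Run:
```python
import cv2,numpy as np
for n,(a,b,c,d) in(("side",(50,160,215,275)),("top",(195,265,20,120))):
    A=cv2.imread(f"pics/{n}0.png")[a:b,c:d]; B=cv2.imread(f"pics/{n}12.png")
    m=cv2.matchTemplate(B[a-12:b+12,c-12:d+12],A,cv2.TM_CCOEFF_NORMED); print(n,cv2.minMaxLoc(m))
A=cv2.imread("pics/side0.png")[50:160,205:285];B=cv2.imread("pics/side12.png")[50:160,205:285]
C=cv2.imread("pics/top0.png")[190:270,20:120];D=cv2.imread("pics/top12.png")[190:270,20:120]
cv2.imwrite("pics/b.png",cv2.vconcat([cv2.resize(cv2.hconcat([A,B]),(640,330)),cv2.resize(cv2.hconcat([C,D]),(640,256))]))
```

```text
side (0.09959832578897476, 0.9267702698707581, (0, 0), (14, 12))
top (0.2992895245552063, 0.9703810214996338, (0, 24), (12, 12))
```

View pics/b.png

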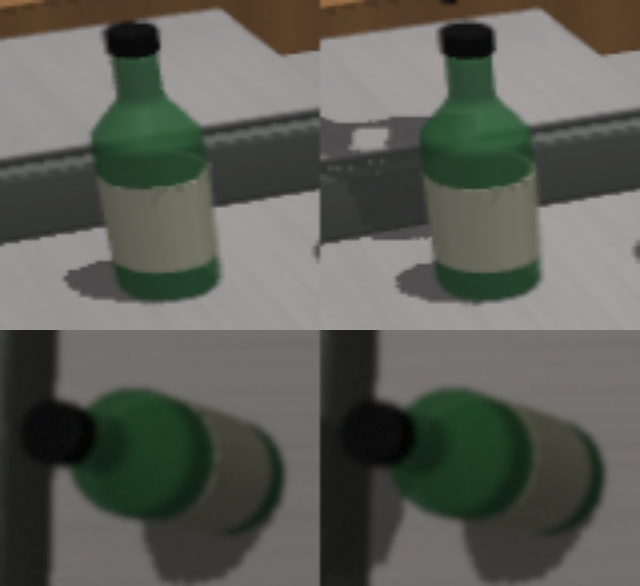

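The bottle's cap differs by a few pixels between the two side pictures, while the top view agrees. I look again for rocking or contact.

Run:
```python
import cv2,numpy as np
from bench import cams,read_state
R={n:cv2.imread(f"pics/{n}0.png") for n in("side","top")}
def m(n,B,box):
    a,b,c,d=box; g=cv2.matchTemplate(B[a-8:b+8,c-8:d+8],R[n][a:b,c:d],cv2.TM_CCOEFF_NORMED); l=cv2.minMaxLoc(g); return round(l[1],3),l[3][0]-8,l[3][1]-8
o=[]
for k in range(4):
    s=cams.camera("side")[:,:,::-1].copy(); t=cams.camera("top")[:,:,::-1].copy()
    print("side cap",m("side",s,(56,72,228,248)),"label",m("side",s,(108,152,226,264)),"top cap",m("top",t,(210,235,22,55)), "base",m("top",t,(215,256,80,110)))
    if k in(0,3): o.append(cv2.resize(s[40:160,195:295],(360,432)))
cv2.imwrite("pics/b2.png",cv2.hconcat(o)); print(read_state()["ft_force"],read_state()["time"])
```

```text
side cap (0.947, -3, 0) label (0.931, -1, 0) top cap (0.946, -2, 2) base (0.984, 0, 0)
side cap (0.965, 2, 0) label (0.954, 1, 0) top cap (0.961, 2, -3) base (0.983, 0, 0)
side cap (0.978, -2, 0) label (0.959, 0, 0) top cap (0.95, -2, 3) base (0.98, 0, 0)
side cap (0.971, 2, 0) label (0.968, 0, 0) top cap (0.97, 1, -2) base (0.989, 0, 0)
[-0.31829449  0.81111063  0.57870725] 41.25
```

View pics/b2.png

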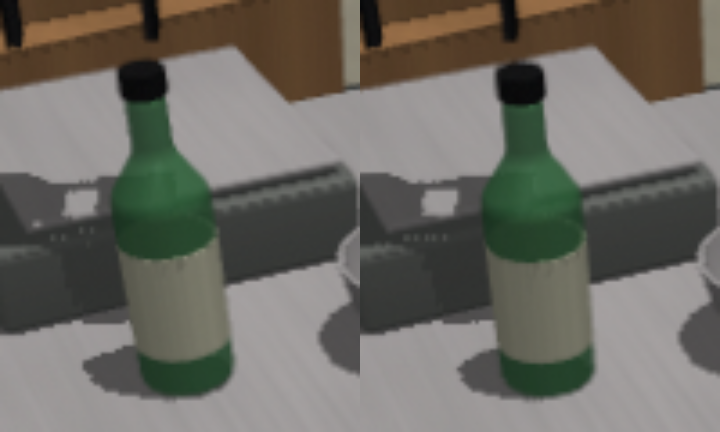

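I clipped the bottle lightly on the retreat. It is rocking on its base with the motion dying down, and has not moved. I hold still and let it settle.

>>> arm_command([
  {"gripper":85,"dx":0,"dy":0,"dz":0,"spin":0},
  {"gripper":85,"dx":0,"dy":0,"dz":0,"spin":0},
  {"gripper":85,"dx":0,"dy":0,"dz":0,"spin":0},
  {"gripper":85,"dx":0,"dy":0,"dz":0,"spin":0},
  {"gripper":85,"dx":0,"dy":0,"dz":0,"spin":0},
  {"gripper":85,"dx":0,"dy":0,"dz":0,"spin":0},
  {"gripper":85,"dx":0,"dy":0,"dz":0,"spin":0},
  {"gripper":85,"dx":0,"dy":0,"dz":0,"spin":0},
])

```text
time: 42.25
ee_pos: [0.5033, 0.4858, 0.1856]
eef_rot: [0.816, 0.577, 0.0, -0.0]
ft_force: [-1.0, 0.0, -0.6]
width: 0.0739
```

>>> arm_command([
  {"gripper":85,"dx":0,"dy":0,"dz":0,"spin":0},
  {"gripper":85,"dx":0,"dy":0,"dz":0,"spin":0},
  {"gripper":85,"dx":0,"dy":0,"dz":0,"spin":0},
  {"gripper":85,"dx":0,"dy":0,"dz":0,"spin":0},
  {"gripper":85,"dx":0,"dy":0,"dz":0,"spin":0},
  {"gripper":85,"dx":0,"dy":0,"dz":0,"spin":0},
  {"gripper":85,"dx":0,"dy":0,"dz":0,"spin":0},
  {"gripper":85,"dx":0,"dy":0,"dz":0,"spin":0},
])

```text
time: 43.25
ee_pos: [0.5033, 0.4858, 0.1856]
eef_rot: [0.816, 0.577, 0.0, -0.0]
ft_force: [-0.0, 0.5, 0.4]
width: 0.074
```

Run:
```python
import cv2,numpy as np
from bench import cams,read_state
R={n:cv2.imread(f"pics/{n}0.png") for n in("side","top")}
def m(n,B,box):
    a,b,c,d=box; g=cv2.matchTemplate(B[a-8:b+8,c-8:d+8],R[n][a:b,c:d],cv2.TM_CCOEFF_NORMED); l=cv2.minMaxLoc(g); return round(l[1],3),l[3][0]-8,l[3][1]-8
for k in range(3):
    s=cams.camera("side")[:,:,::-1].copy(); t=cams.camera("top")[:,:,::-1].copy()
    print("side cap",m("side",s,(56,72,228,248)),"label",m("side",s,(108,152,226,264)),"top cap",m("top",t,(210,235,22,55)), "base",m("top",t,(215,256,80,110)))
cv2.imwrite("pics/fin.png",cv2.resize(cv2.hconcat([s,t]),(800,300))); print(read_state()["time"])
```

```text
side cap (1.0, 0, 0) label (0.978, 0, 0) top cap (0.97, 0, 0) base (0.999, 0, 0)
side cap (1.0, 0, 0) label (0.978, 0, 0) top cap (0.97, 0, 0) base (0.999, 0, 0)
side cap (1.0, 0, 0) label (0.978, 0, 0) top cap (0.97, 0, 0) base (0.999, 0, 0)
43.55
```

View pics/fin.png

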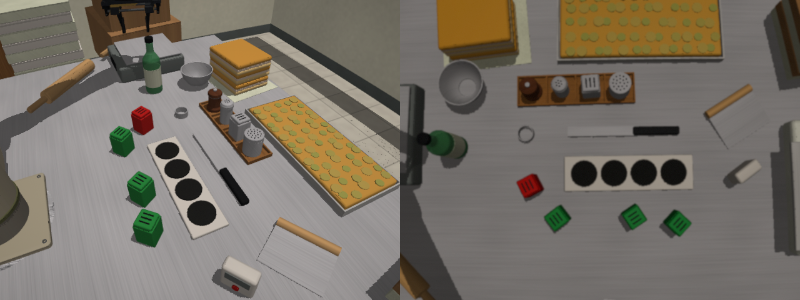

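The bottle has settled exactly where it was, the force reading is about zero, and all four shakers stand in place. Handing in.

```bash
python3 -c "
from bench import job
print(job.close_job())"
```

```text
the job is handed in; nothing more can be done
None
```

All four shakers are in the caddy in reverse order, and I handed the job in at about 43.6 s. From left to right as the robot sees it, they are the mill, the tall shaker, the square shaker and the tub.

- **Placing:** The last two-view check puts each shaker's axis within about 3 mm of its bay centre. All four look upright on the bay floors, and the board is empty.
- **Bottle contact:** On the final retreat the gripper lightly clipped the green bottle, which is not part of the job. It rocked but did not fall. I waited about 2 s, and it came to rest with no shift to be seen in either picture. The force readings, taken only at the end of each move, showed no more than about 1 N then, so I don't know the peak at the contact itself.
- **Readings that disagreed:**
  - Heights from the first two-view measurement came out about 5 mm lower than the text, within what the calibration and my pixel picks explain. I used the text's heights, and the forces at set-down agreed with them.
  - The grip on the tall shaker read 41 mm instead of 39 mm, and on the mill 45 mm instead of 42 mm. The pads probably caught the collar and the head. Both hung and set down upright.

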